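# Slide the bottle crate into its parking corner

### The job

Push the heavy bottle crate across the counter into the corner formed by the long back rail and the short end stop, so that it finishes flat against both, the face that now looks at the rail still facing it. Push it low, near its base, so that it slides upright: it must not tip, be lifted or be carried. Leave the tub, jar and steel beaker where they stand.

Things in the scene. Friction and masses are not known exactly. Their poses are not given: they have to be found in the camera images.
- crate: Loose slatted light-wood crate of two amber bottles, 1.8 kg; takes 7 to 15 N to slide on the counter and may tip if pushed higher than 60 mm up. Plain upright block, 90 mm along its x, 130 mm along its y, walls 88 mm high; the bottles (necks and black caps, within 45 mm of its middle) rise to 170 mm. Origin: centre of its underside. Its x points roughly away from the robot, towards the rail.
- rail: Long dark-wood rail screwed to the counter beyond the crate: 20 mm thick along its x, 640 mm long along its y, 35 mm high. Origin: centre of its underside. Its x points away from the robot; the crate belongs against its near (-x) face: its centre is then 55 mm to the -x side of this origin.
- stop: Short dark-wood end stop screwed down square to the rail, touching its near face, close to the rail's left or right end: 110 mm along its x, 20 mm thick along its y, 35 mm high, axes parallel to the rail's. Origin: centre of its underside. The crate belongs on its side towards the rail's middle: its centre is then 75 mm from this origin along the rail.
- tub: Bystander: low clear food tub with an orange lid, 86 x 86 mm, 44 mm high, loose, standing in front of the rail's other end, away from the stop. Origin: centre of its underside.
- jar: Bystander: lidded jar, 60 mm across and 75 mm high, loose, to one side, nearer the robot than the rail. Origin: centre of its underside.
- glass: Bystander: steel beaker, 68 mm across at the rim and 85 mm high, loose, to one side, nearer the robot than the rail. Origin: centre of its underside.
Not all that is in view belongs to the job. Of the things shaped like the crate, the wood one is meant. Several things have the shape of the stop; the one meant has the colours described above.

How it is judged:
By the outcome, as a careful person would: the job done as asked, in the order asked, and still so for the second after the job is handed in, with the robot touching nothing.
It also fails if it takes over 64 s, if anything falls off the work surface, if the arm or the gripper's body presses on something with over 40 N, if the wrist force passes 120 N, or if a joint passes its speed limit or range.

### The arm

A 7-joint arm with a two-finger parallel gripper is mounted at the origin on the work surface. World frame = base frame: x ahead of the robot, y to its left, z up, the work surface at z = 0. Lengths are in m, angles in rad, forces in N, time in s.
With the tool pointing down it reaches from about 0.35 to 0.9 m from the base axis. Payload 19.9 kg.
Tool frame: the origin (TCP) lies at the very end of the fingers, on their centre line; the grasp point (between the pads) lies 19 mm behind it (manip.tcp_to_grasp is the distance from the TCP to the grasp point, in m); z points along the fingers, y is the direction in which the jaws open and shut (so a half turn about z gives the same grasp; the last joint's range is limited). The gripper opens to 85 mm and grips with 20 to 120 N. Pads are 22 mm wide; open, the fingers measure 114 mm over their backs; the gripper's body (76 mm by 85 mm) begins 54 mm behind the grasp point. The pads swing forward as they close: fully open they stand 13 mm farther back than shut.
Start: joints at [-1.242, 0.417, -0.01, 1.614, 0.005, 1.111, -0.053], TCP at [0.226, 0.583, 0.231] pointing down, gripper open.
Joint ranges: [-2.81, 2.81], [-0.39, 2.02], [-1.27, 1.25], [0.06, 2.57], [-1.19, 4.33], [0.19, 2], [-2.82, 2.82]. Speed limits (rad/s): [1.89, 1.89, 2.39, 2.39, 3.01, 3.01, 3.01].

### API

Orientations are given as a unit quaternion [w, x, y, z].
In Python, from workcell import manip, vision gives the robot as it stands.
- The arm moves only by the tool servo_tool, never from a script. Its argument "series" is a list of rows, each an object with "linear": the shift along the world's x, y, z in cm, a list of three; "dr": the turn, a rotation vector about the world's x, y, z in rad, a list of three; "claw": the opening in per cent of the stroke, from 0 (shut) to 100 (fully open). In form: [{"linear": [x, y, z], "dr": [ax, ay, az], "claw": claw}, ...]. A call has 1 to 20 rows; each row is the pose to reach, as a shift and turn from the pose commanded when the call began; what a row does not reach only later rows make up. A row lasts 1/12 s, in which the tool goes at most 41.7 mm and 7.16 degrees, less where a joint would pass 70% of its speed; a pose out of reach is approached as far as the arm can. A call with a gripper value outside its range is refused whole. The fingers move at their own pace and stop on an object; the grip force is fixed at half the most. Time passes only in rows, so rows that repeat a pose let the fingers close. It gives the time, the measured TCP pose, the force and the opening at its end, in the units of the state.
- manip.observe(): the state, without advancing time (a new reading comes with each control period).
- vision.camera(name): name is "scene" or "side" or "wrist"; returns (picture, depth): 420x560x3 uint8, blue, green, red; 420x560 float32, m along the optical axis (not along the pixel's ray), 0 where there is no reading.
- vision.camera_params(name): a dict with "fov_y" (degrees; the focal length in pixels is half the picture's height over the tangent of half this angle, whatever the lens; pixels are square), "cx", "cy" (the principal point, pixels), "distortion" ([k1, k2, p1, p2, k3] as OpenCV has them; the pictures are not rectified), "rvec" (rotation vector, rad) and "tvec" (3), from world to camera coordinates, as OpenCV has them. Camera axes: x right, y down, z forward; pixel columns grow to the right and rows downward; lengths in m; the calibration is good to about 2 mm. A picture is of the moment at which its call begins: read the wrist's pose just before it. camera_params takes no time and is no camera call; for the wrist camera it gives the pose at the moment of the call.
- manip.job_done(): hands the job in, once; it reports no verdict.
The state is a dict: "t": time; "joint_positions": joint angles; "dq": joint speeds; "joint_efforts": joint torques, N m; "tcp_pos": TCP position; "tcp_rot": TCP orientation; "wrist_force": force on the tool from outside, world axes, zero at the start; "ft_torque": the same for the moment, N m; "finger_gap": finger opening in m.
Only numpy, scipy, OpenCV 4.12 (cv2) and the standard library are available. Lean on these libraries where they do the work, as an engineer would, in place of code of your own. Each camera call takes 0.05 s, during which the arm holds its last target.

## Working session

There is one attempt and no reset: what is moved stays moved. The work goes in short steps, Python scripts to look and compute and a tool call to move; the robot and the scene stay as the last step left them, time stands still between calls to the robot, and variables do not carry over. Pictures are saved under pics/ and viewed, and the job is handed in when it is done.

Besides the shell and the picture viewer there is one more tool, called as name(argument=value, ...) on one line, values as JSON. servo_tool: Moves the arm, as the interface text tells. Its arguments: {"type":"object","properties":{"series":{"type":"array","items":{"type":"object","properties":{"linear":{"type":"array","items":{"type":"number"}},"dr":{"type":"array","items":{"type":"number"}},"claw":{"type":"number"}}}}},"required":["series"]}

```bash
ls; mkdir -p pics
python3 - <<'E'
from workcell import manip, vision
import cv2
print(manip.observe())
for n in ("scene","side"):
    p,d=vision.camera(n); cv2.imwrite(f"pics/{n}0.png",p)
    import numpy as np
    np.save(f"{n}0.npy",d); print(vision.camera_params(n))
E
```

```text
pics
{'t': 0.0, 'joint_positions': array([-1.24150121,  0.4179739 , -0.01030455,  1.61416199,  0.00473329,
        1.11072467, -0.05302325]), 'dq': array([-0.00063723,  0.00017328, -0.00095604,  0.00221866, -0.00124774,
        0.00034575,  0.00119341]), 'joint_efforts': array([-1.00631874e-03, -8.64453220e+01,  6.78278189e-01, -4.34914219e+01,
        1.89936685e-02,  7.27132370e-03, -1.34031717e-05]), 'tcp_pos': array([0.22636405, 0.58219201, 0.23066545]), 'tcp_rot': array([-5.44086938e-05,  1.84336691e-01,  9.82862959e-01, -6.20181371e-04]), 'wrist_force': array([ 0.91229463,  0.29303321, -0.46183754]), 'ft_torque': array([-0.02693437,  0.00402596,  0.03524526]), 'finger_gap': 0.08529883656269213}
{'fov_y': 55.74881856862298, 'cx': 283.0169703823855, 'cy': 213.05757602182464, 'distortion': array([-0.03595652,  0.        ,  0.        ,  0.        ,  0.        ]), 'rvec': array([ 1.6854831 ,  2.18919759, -0.57700792]), 'tvec': array([ 0.18453537, -0.45624782,  1.20330166])}
{'fov_y': 54.727125007963494, 'cx': 272.2877803151907, 'cy': 216.80883594904668, 'distortion': array([-0.10694397,  0.        ,  0.        ,  0.        ,  0.        ]), 'rvec': array([ 2.17337061, -0.42055292,  0.23380171]), 'tvec': array([-0.5094684 ,  0.12428892,  0.87919684])}
```

View pics/scene0.png

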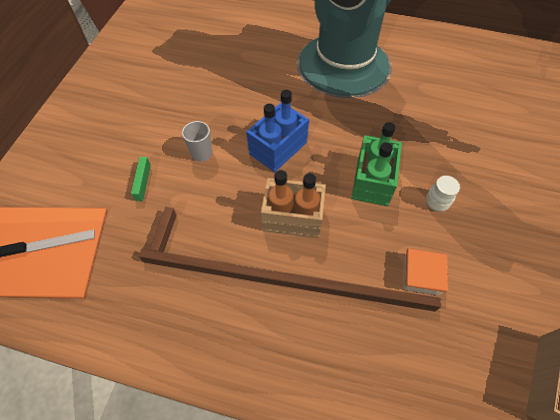

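View pics/side0.png

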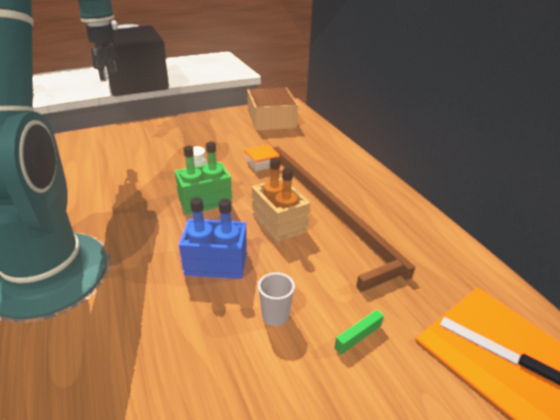

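The scene view shows the wood crate at (295,208), with blue (278,137) and green (378,170) look-alikes. The dark-wood stop is at (160,232), and the green bar at (141,178) is a decoy. The tub is at (426,270), the jar at (443,194) and the beaker at (198,142). I'll confirm with a crop and measure from both depth views.

```bash
cat > h.py <<'E'
import numpy as np, cv2
from workcell import manip, vision
def K(c):
    f=210/np.tan(np.radians(c["fov_y"]/2)); return np.array([[f,0,c["cx"]],[0,f,c["cy"]],[0,0,1.]])
def cloud(d,c):
    v,u=np.mgrid[0:420,0:560]; 
    n=cv2.undistortPoints(np.stack([u,v],-1).reshape(-1,1,2).astype(np.float64),K(c),c["distortion"]).reshape(420,560,2)
    P=np.dstack([n*d[...,None],d]); R=cv2.Rodrigues(c["rvec"])[0]
    W=(P-c["tvec"])@R; W[d<=0]=np.nan; return W
def proj(p,c):
    return cv2.projectPoints(np.array(p,float).reshape(-1,3),c["rvec"],c["tvec"],K(c),c["distortion"])[0].reshape(-1,2)
def ray(u,v,c,z):
    n=cv2.undistortPoints(np.array([[[u,v]]],float),K(c),c["distortion"]).ravel()
    R=cv2.Rodrigues(c["rvec"])[0]; o=-R.T@c["tvec"]; q=R.T@np.array([n[0],n[1],1]); return o+q*(z-o[2])/q[2]
E
python3 - <<'E'
from h import *
a=cv2.imread("pics/scene0.png"); b=cv2.imread("pics/side0.png")
cv2.imwrite("pics/crops0.png",np.hstack([cv2.resize(a[160:320,120:340],(440*1,320),interpolation=3),cv2.resize(b[150:310,230:430],(400*9//10,320),interpolation=3)]))
for n,im in (("scene",a),("side",b)):
    W=cloud(np.load(n+"0.npy"),vision.camera_params(n))
    # table
    print(n)
    for s,name in (((("scene"),(295,280))),):pass
    top=np.full((500,560),0.);col=np.zeros((500,560,3),np.uint8)
    # topdown 2mm: x 0.2..0.9? rows x, cols y
    ok=np.isfinite(W[...,2]); 
    Z=W[ok]; C=im[ok]
    o=np.argsort(Z[:,2]); Z=Z[o];C=C[o]
    r=((Z[:,0]-0.1)/0.002).astype(int); cc=((0.56-Z[:,1])/0.002).astype(int)
    k=(r>=0)&(r<500)&(cc>=0)&(cc<560); col[r[k],cc[k]]=C[k]
    cv2.imwrite(f"pics/top_{n}.png",col); np.save(f"W_{n}.npy",W)
E
```

```text
scene
side
```

View pics/crops0.png

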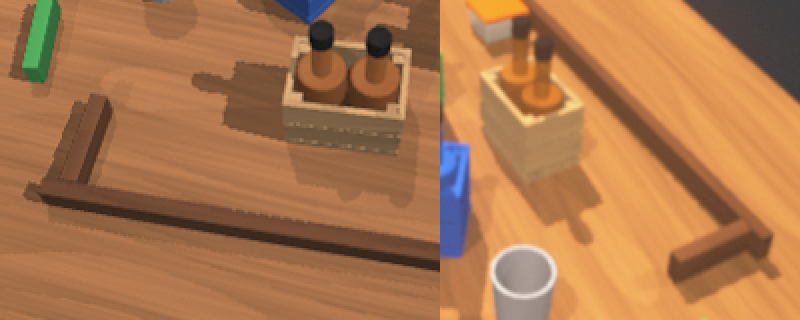

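View pics/top_scene.png

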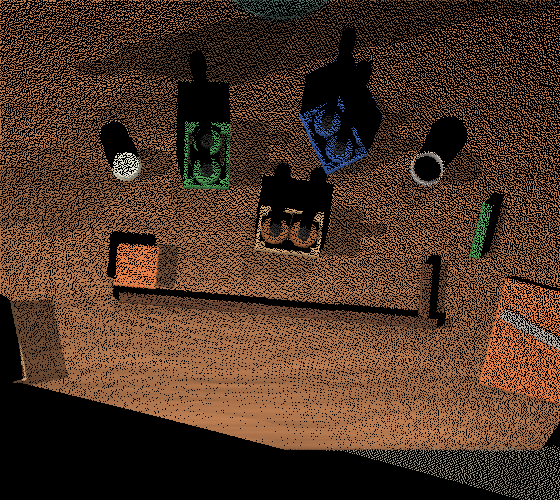

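The crops confirm the light-slatted wood crate with amber bottles, and the dark-wood stop square to the rail's near face at the -y end. Next I'll fit them metrically.

Run:
```python
from h import *
def sel(W,x,y,z): 
    with np.errstate(invalid='ignore'):
        m=(W[...,0]>x[0])&(W[...,0]<x[1])&(W[...,1]>y[0])&(W[...,1]<y[1])&(W[...,2]>z[0])&(W[...,2]<z[1])
    return W[m]
def rect(P):
    r=cv2.minAreaRect((P[:,:2]*1000).astype(np.float32)); return len(P),np.round(r[0],1),np.round(r[1],1),round(r[2],2),"z",np.round(np.percentile(P[:,2],[5,50,95])*1000,1)
for n in("scene","side"):
    W=np.load(f"W_{n}.npy"); print(n)
    T=sel(W,(.55,.8),(-.25,.1),(-.02,.01)); print("table z",np.median(T[:,2]))
    print("crate",rect(sel(W,(.44,.64),(-.13,.08),(.078,.095))))
    print("crate all",rect(sel(W,(.44,.64),(-.13,.08),(.015,.1))))
    rs=sel(W,(.58,.78),(-.36,.36),(.025,.042)); 
    rail=rs[(rs[:,1]<0.22)&(rs[:,1]>-.27)&(rs[:,0]>.65)]; print("rail part",rect(rail))
    print("stop",rect(sel(W,(.58,.71),(-.33,-.28),(.028,.042))))
    print("rs",rect(sel(W,(.66,.78),(-.36,.36),(.028,.042))))
    print("green",rect(sel(W,(.33,.49),(.08,.21),(.05,.095))))
    print("blue",rect(sel(W,(.26,.46),(-.2,-.03),(.078,.095))))
    print("beaker",rect(sel(W,(.38,.5),(-.36,-.24),(.06,.095))))
    print("jar",rect(sel(W,(.36,.48),(.26,.38),(.04,.085))))
    print("tub",rect(sel(W,(.55,.72),(.21,.36),(.02,.055))))
```

```text
scene
table z -4.937452809082101e-05
crate (1052, array([519.8, -28.6]), array([188.9, 131.9]), 11.4, 'z', array([79.5, 86.8, 93.9]))
crate all (2787, array([520. , -28.8]), array([188.4, 132.7]), 11.02, 'z', array([25.7, 83.4, 98. ]))
rail part (2371, array([723.1, -25.3]), array([ 22. , 492.2]), 4.94, 'z', array([28. , 35. , 37.5]))
stop (315, array([ 669. , -292.3]), array([83.5, 21.3]), 4.63, 'z', array([30.5, 34.7, 36.9]))
rs (3366, array([709.1,   7.9]), array([645.9,  97.1]), 89.9, 'z', array([30.8, 35.1, 37.8]))
green (1377, array([411.1, 146.1]), array([133.6,  90.9]), 1.36, 'z', array([52.5, 84.3, 91.2]))
blue (809, array([ 370.6, -106.4]), array([ 92.3, 130.9]), 63.83, 'z', array([79.5, 86.6, 93.3]))
beaker (450, array([ 437.8, -294.5]), array([68.3, 66.1]), 44.61, 'z', array([61.6, 76.2, 86. ]))
jar (607, array([432.3, 307.4]), array([55.4, 55.2]), 26.37, 'z', array([43.2, 73. , 75.9]))
tub (2318, array([649.4, 268.4]), array([120. , 124.5]), 4.18, 'z', array([25.3, 43. , 45.9]))
side
table z 0.0006673628684249615
crate (714, array([518.9, -26.5]), array([179.4, 136. ]), 
[... 207 characters left out ...]
'z', array([26.6, 34.9, 37.2]))
stop (330, array([ 666.8, -294.3]), array([86.6, 22.4]), 5.18, 'z', array([29.7, 34.4, 36.3]))
rs (1610, array([701.3,   6.4]), array([ 95.4, 647.3]), 1.24, 'z', array([29.5, 34.9, 37.3]))
green (1148, array([408.5, 145.9]), array([133. ,  97.5]), 2.58, 'z', array([55.2, 81.3, 91.7]))
blue (1103, array([ 367.8, -108. ]), array([ 94.3, 132.1]), 64.07, 'z', array([79.3, 87.5, 93.3]))
beaker (766, array([ 435.4, -296.4]), array([66.7, 66.5]), 1.47, 'z', array([61.5, 76.1, 85.8]))
jar (196, array([437.8, 303.4]), array([58.6, 33.3]), 77.13, 'z', array([42.5, 65.4, 75.4]))
tub (620, array([647.7, 269.1]), array([120.9, 118.6]), 3.26, 'z', array([23.5, 41.7, 46.2]))
```

```bash
cat > fit.py <<'E'
from h import *
from scipy.optimize import minimize
def sel(W,x,y,z): 
    with np.errstate(invalid='ignore'):
        m=(W[...,0]>x[0])&(W[...,0]<x[1])&(W[...,1]>y[0])&(W[...,1]<y[1])&(W[...,2]>z[0])&(W[...,2]<z[1])
    return W[m]
def rect(P):
    r=cv2.minAreaRect((P[:,:2]*1000).astype(np.float32)); return len(P),np.round(r[0],1),np.round(r[1],1),round(r[2],2),"z",np.round(np.percentile(P[:,2],[5,50,95])*1000,1)
def outline(P,guess):
    # place 90x130 box so that points just fit in; near-boundary points snap
    def cost(q):
        c,s=np.cos(q[2]),np.sin(q[2]); d=P[:,:2]*1000-q[:2]
        l=np.abs(np.c_[d[:,0]*c+d[:,1]*s,-d[:,0]*s+d[:,1]*c])
        e=np.maximum(l[:,0]-45,l[:,1]-65); return np.mean(np.minimum(np.abs(e),6.))
    best=min((minimize(cost,np.array(guess)+[a,b,t],method="Nelder-Mead",options=dict(xatol=.01,fatol=1e-4,initial_simplex=np.array(guess)+[a,b,t]+np.array([[0,0,0],[6,0,0],[0,6,0],[0,0,.05]]))) for a in(-6,0,6) for b in(-6,0,6) for t in(-.06,0,.06)),key=lambda r:r.fun)
    return np.round(best.x,3),best.fun
E
python3 - <<'E'
from fit import *
for n in("scene","side"):
    W=np.load(f"W_{n}.npy"); print(n)
    P=sel(W,(.485,.64),(-.13,.08),(.083,.092)); print("crate",rect(P)); print(outline(P,[555,-20,0.07]))
    P=sel(W,(.485,.64),(-.13,.08),(.02,.086)); print("crate low",rect(P)); print(outline(P,[555,-20,0.07]))
    rs=sel(W,(.58,.78),(-.36,.36),(.03,.042)); th=.085;u=np.array([np.cos(th),np.sin(th)]);v=np.array([-u[1],u[0]])
    a=rs[:,:2]@u*1000; b=rs[:,:2]@v*1000
    for lo in range(-360,340,60):
        m=(b>lo)&(b<lo+60); print(lo, np.round(np.percentile(a[m],[1,50,99]),1) if m.sum()>10 else None)
    m=(a<a.max()-40)&(b<-300); print("stop v",np.percentile(b[m],[1,50,99]),"u",np.percentile(a[m],[0,1]))
    print("ends v",b.min(),b.max())
E
```

```text
scene
crate (758, array([563.2, -18.6]), array([ 92.1, 130. ]), 6.97, 'z', array([84. , 87. , 90.1]))
(array([ 5.60978e+02, -1.56070e+01,  1.17000e-01]), np.float64(3.9980771696228827))
crate low (1405, array([563.6, -19.1]), array([ 92.2, 130.2]), 7.49, 'z', array([25.3, 66.3, 85.3]))
(array([ 5.61605e+02, -1.18800e+01,  1.20000e-01]), np.float64(2.5917445952408795))
-360 [602.2 689.6 728.2]
-300 [708.1 719.4 728.2]
-240 [708.3 719.3 728.2]
-180 [605.4 719.3 728.4]
-120 [603.2 717.3 728.1]
-60 [601.1 717.  728.6]
0 [708.8 719.5 728.8]
60 [708.9 719.9 728.7]
120 [708.7 719.4 728.7]
180 [611.9 715.7 728.9]
240 [616.5 712.  729.1]
300 None
stop v [-358.27730902 -347.25546081 -338.17644122] u [599.9869898  601.60353591]
ends v -376.676726336766 274.4160159797479
side
crate (509, array([562.3, -19.6]), array([ 93.6, 135. ]), 7.81, 'z', array([83.7, 88.1, 90.8]))
(array([ 5.6222e+02, -1.8601e+01,  1.1800e-01]), np.float64(3.6034805613211476))
crate low (1427, array([562.6, -20.5]), array([ 94.9, 133.8]), 6.87, 'z', array([24.1, 58.4, 84.2]))
(array([ 5.62025e+02, -1.90830e+01,  1.20000e-01]), np.float64(1.4239765608680062))
-360 [597.3 673.5 726.5]
-300 [706.5 715.2 727.8]
-240 [705.8 713.4 727.9]
-180 [572.3 711.  726.6]
-120 [707.  716.2 728.1]
-60 [707.6 715.9 727.6]
0 [706.7 715.6 729. ]
60 [707.5 716.5 729.2]
120 [707.4 715.5 728. ]
180 [611.1 690.2 726.9]
240 [609.6 663.5 726.1]
300 None
stop v [-359.92397459 -350.90611425 -339.13802762] u [596.10928477 596.54052495]
ends v -378.3344438634459 274.06898312842185
```

```bash
cat > plan.py <<'E'
from h import *
from scipy.spatial.transform import Rotation as R
th=.085;u=np.array([np.cos(th),np.sin(th),0]);v=np.array([-u[1],u[0],0]);zz=np.array([0,0,1.])
def target(kind,phi):
    if kind=="u": y=v; z=np.cos(phi)*-zz+np.sin(phi)*u
    else: y=u; z=np.cos(phi)*-zz-np.sin(phi)*v
    return R.from_matrix(np.c_[np.cross(y,z),y,z])
def plan(kind,phi,uu,vv,z):
    s=manip.observe(); q=s["tcp_rot"]; r0=R.from_quat(np.r_[q[1:],q[0]])
    dr=(target(kind,phi)*r0.inv()).as_rotvec(); p=uu*u+vv*v+z*zz
    print("t",s["t"],"pos",s["tcp_pos"].round(4),"uv",(s["tcp_pos"]@u).round(4),(s["tcp_pos"]@v).round(4),"F",s["wrist_force"].round(1))
    print("lin cm",((p-s["tcp_pos"])*100).round(2),"dr",dr.round(3),"goal",p.round(4))
E
python3 -c "
from plan import *
plan('u',.35,.485,-.067,.25); print(u.round(4),v.round(4))"
```

```text
t 0.1 pos [0.2264 0.5823 0.2307] uv 0.275 0.5609 F [0.9 0.2 0.4]
lin cm [ 26.26 -60.78   1.93] dr [-0.049 -0.349  0.451] goal [ 0.4889 -0.0256  0.25  ]
[0.9964 0.0849 0.    ] [-0.0849  0.9964  0.    ]
```

servo_tool(series=[{"linear": [0,0,4],"dr": [0,0,0],"claw": 100},{"linear": [26.3,-60.8,4],"dr": [-0.05,-0.35,0.45],"claw": 100},{"linear": [26.3,-60.8,4],"dr": [-0.05,-0.35,0.45],"claw": 100},{"linear": [26.3,-60.8,4],"dr": [-0.05,-0.35,0.45],"claw": 100},{"linear": [26.3,-60.8,4],"dr": [-0.05,-0.35,0.45],"claw": 100},{"linear": [26.3,-60.8,4],"dr": [-0.05,-0.35,0.45],"claw": 100},{"linear": [26.3,-60.8,4],"dr": [-0.05,-0.35,0.45],"claw": 100},{"linear": [26.3,-60.8,4],"dr": [-0.05,-0.35,0.45],"claw": 100},{"linear": [26.3,-60.8,4],"dr": [-0.05,-0.35,0.45],"claw": 100},{"linear": [26.3,-60.8,4],"dr": [-0.05,-0.35,0.45],"claw": 100},{"linear": [26.3,-60.8,4],"dr": [-0.05,-0.35,0.45],"claw": 100},{"linear": [26.3,-60.8,4],"dr": [-0.05,-0.35,0.45],"claw": 100},{"linear": [26.3,-60.8,4],"dr": [-0.05,-0.35,0.45],"claw": 100},{"linear": [26.3,-60.8,4],"dr": [-0.05,-0.35,0.45],"claw": 100},{"linear": [26.3,-60.8,4],"dr": [-0.05,-0.35,0.45],"claw": 100},{"linear": [26.3,-60.8,4],"dr": [-0.05,-0.35,0.45],"claw": 100},{"linear": [26.3,-60.8,4],"dr": [-0.05,-0.35,0.45],"claw": 100},{"linear": [26.3,-60.8,4],"dr": [-0.05,-0.35,0.45],"claw": 100},{"linear": [26.3,-60.8,4],"dr": [-0.05,-0.35,0.45],"claw": 100},{"linear": [26.3,-60.8,4],"dr": [-0.05,-0.35,0.45],"claw": 100}])

```text
t: 1.77
tcp_pos: [0.4891, -0.025, 0.271]
tcp_rot: [0.174, -0.041, 0.984, 0.008]
wrist_force: [-0.4, 0.6, 0.6]
finger_gap: 0.0853
```

```bash
python3 -c "
from plan import *
print(manip.observe()['joint_positions'].round(2))
for n in('scene','side'): p,d=vision.camera(n); cv2.imwrite(f'pics/{n}1.png',p)
plan('u',.35,.485,-.067,.022)"; python3 -c "
import cv2,numpy as np
cv2.imwrite('pics/both1.png',np.hstack([cv2.imread(f'pics/{n}1.png')[:330,100:500] for n in('scene','side')]))"
```

```text
[-0.86 -0.12  0.82  2.15  0.1   0.72  1.57]
t 1.8667 pos [ 0.4891 -0.0244  0.271 ] uv 0.4852 -0.0658 F [-1.3 -0.3  0. ]
lin cm [-1.00e-02 -1.20e-01 -2.49e+01] dr [-0.001  0.    -0.001] goal [ 0.4889 -0.0256  0.022 ]
```

View pics/both1.png

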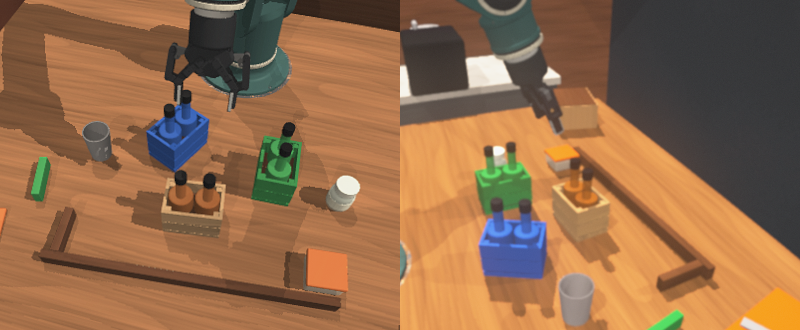

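The arm is clear above, with the gripper over (210,60) in the scene crop. I'll narrow the jaws to stay clear of the blue crate's corner and descend in two stages.

servo_tool(series=[{"linear": [0.6,0,-3],"dr": [0,0,0],"claw": 70},{"linear": [0.6,0,-6],"dr": [0,0,0],"claw": 70},{"linear": [0.6,0,-9],"dr": [0,0,0],"claw": 70},{"linear": [0.6,0,-12],"dr": [0,0,0],"claw": 70},{"linear": [0.6,0,-14],"dr": [0,0,0],"claw": 70},{"linear": [0.6,0,-14],"dr": [0,0,0],"claw": 70}])

```text
t: 2.37
tcp_pos: [0.4932, -0.025, 0.1276]
tcp_rot: [0.171, -0.042, 0.984, 0.007]
wrist_force: [-1.5, 0.1, -0.5]
finger_gap: 0.0597
```

```bash
python3 -c "
from plan import *
print(manip.observe()['joint_positions'].round(2),manip.observe()['finger_gap'])
I=[]
for n in('scene','side'): p,d=vision.camera(n); I.append(p[:330,100:500])
cv2.imwrite('pics/both2.png',np.hstack(I))
plan('u',.35,.492,-.067,.022)"
```

```text
[-0.67  0.24  0.76  2.29 -0.58  0.39  2.2 ] 0.05965121094290393
t 2.4667 pos [ 0.4952 -0.0255  0.1314] uv 0.4913 -0.0674 F [ 0.4 -0.5  1.2]
lin cm [  0.07   0.05 -10.94] dr [-0.    -0.001  0.001] goal [ 0.4959 -0.025   0.022 ]
```

View pics/both2.png

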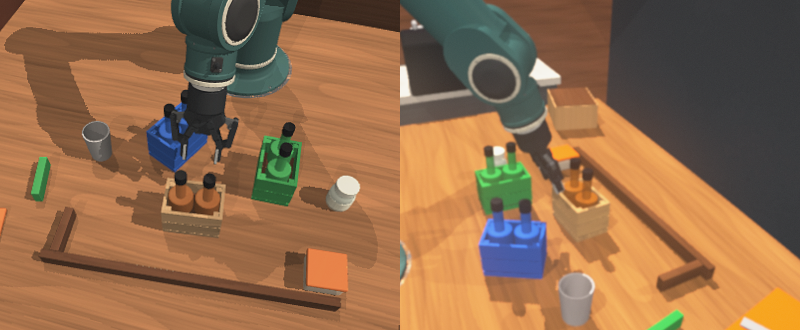

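servo_tool(series=[{"linear": [0.1,0,-2.5],"dr": [0,0,0],"claw": 70},{"linear": [0.1,0,-5],"dr": [0,0,0],"claw": 70},{"linear": [0.1,0,-5],"dr": [0,0,0],"claw": 70}])

```text
t: 2.72
tcp_pos: [0.4958, -0.0247, 0.08]
tcp_rot: [0.174, -0.042, 0.984, 0.008]
wrist_force: [-1.8, 0.1, -0.8]
finger_gap: 0.0602
```

```bash
python3 -c "
from plan import *
print(manip.observe()['joint_positions'].round(2),manip.observe()['finger_gap'])
plan('u',.35,.492,-.067,.022)"
```

```text
[-0.46  0.33  0.53  2.31 -0.83  0.28  2.45] 0.06016274110984665
t 2.7167 pos [ 0.4958 -0.0247  0.08  ] uv 0.492 -0.0667 F [-1.8  0.1 -0.8]
lin cm [ 0.01 -0.03 -5.8 ] dr [-0.002 -0.001  0.   ] goal [ 0.4959 -0.025   0.022 ]
```

servo_tool(series=[{"linear": [0.0,0,-2],"dr": [-0.003,0.035,0],"claw": 70},{"linear": [0.0,0,-4],"dr": [-0.006,0.07,0],"claw": 70},{"linear": [0.0,0,-5.2],"dr": [-0.006,0.07,0],"claw": 70},{"linear": [0.0,0,-5.2],"dr": [-0.006,0.07,0],"claw": 70}])

```text
t: 3.05
tcp_pos: [0.4972, -0.0252, 0.03]
tcp_rot: [0.14, -0.042, 0.989, 0.006]
wrist_force: [-0.3, 0.3, 0.3]
finger_gap: 0.0599
```

```bash
python3 -c "
from plan import *
print(manip.observe()['joint_positions'].round(2),manip.observe()['finger_gap'])
I=[]
for n in('scene','side'): p,d=vision.camera(n); I.append(p[:330,100:500])
cv2.imwrite('pics/both3.png',np.hstack(I))
plan('u',.28,.606,-.067,.028)"
```

```text
[-0.37  0.46  0.43  2.27 -0.92  0.26  2.52] 0.059890028749342475
t 3.15 pos [ 0.4974 -0.0254  0.0312] uv 0.4934 -0.0675 F [-0.3 -0.6  0.4]
lin cm [11.21  1.01 -0.32] dr [-0.     0.002  0.001] goal [ 0.6095 -0.0153  0.028 ]
```

View pics/both3.png

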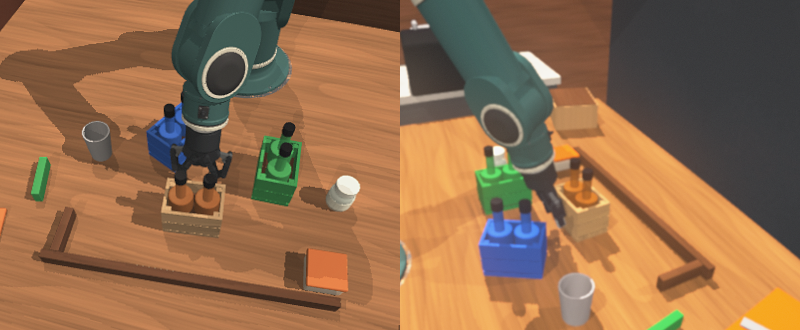

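Jaws are down behind the crate's near face at (205,170) in the crop, clear of blue and green. Now pushing toward the rail.

servo_tool(series=[{"linear": [0.5,0.04,-0.2],"dr": [0,0,0],"claw": 70},{"linear": [1.0,0.09,-0.3],"dr": [0,0,0],"claw": 70},{"linear": [1.4,0.12,-0.3],"dr": [0,0,0],"claw": 70},{"linear": [1.8,0.15,-0.3],"dr": [0,0,0],"claw": 70},{"linear": [2.2,0.19,-0.3],"dr": [0,0,0],"claw": 70},{"linear": [2.6,0.22,-0.3],"dr": [0,0,0],"claw": 70},{"linear": [3.0,0.26,-0.3],"dr": [0,0,0],"claw": 70},{"linear": [3.5,0.3,-0.3],"dr": [0,0,0],"claw": 70},{"linear": [4.0,0.34,-0.3],"dr": [0,0,0],"claw": 70}])

```text
t: 3.9
tcp_pos: [0.5347, -0.022, 0.0262]
tcp_rot: [0.138, -0.041, 0.99, 0.007]
wrist_force: [-20.1, -1.3, 14.2]
finger_gap: 0.0598
```

```bash
python3 -c "
from plan import *
print(manip.observe()['joint_positions'].round(2),manip.observe()['finger_gap'])
I=[]
for n in('scene','side'): p,d=vision.camera(n); I.append(p[:330,100:500])
cv2.imwrite('pics/both4.png',np.hstack(I))
plan('u',.28,.606,-.067,.028)"
```

```text
[-0.39  0.52  0.46  2.19 -0.9   0.31  2.48] 0.0598276966938155
t 4.0 pos [ 0.5359 -0.0219  0.0264] uv 0.5321 -0.0673 F [-8.1  0.   2.5]
lin cm [7.36 0.66 0.16] dr [-0.001 -0.001  0.001] goal [ 0.6095 -0.0153  0.028 ]
```

View pics/both4.png

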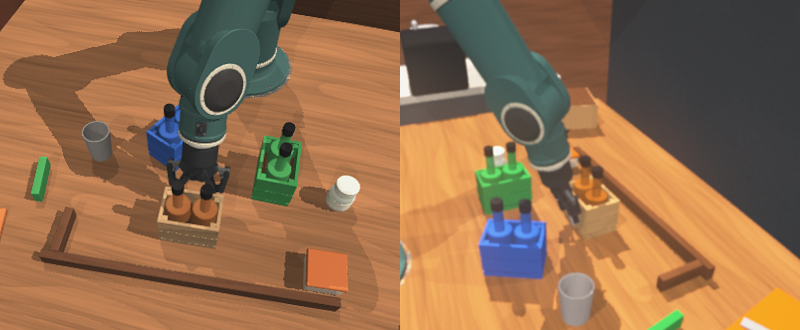

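The crate slides upright, so I'll continue toward the rail.

servo_tool(series=[{"linear": [0.4,0.03,0.1],"dr": [0,0,0],"claw": 70},{"linear": [0.8,0.07,0.1],"dr": [0,0,0],"claw": 70},{"linear": [1.2,0.1,0.1],"dr": [0,0,0],"claw": 70},{"linear": [1.6,0.14,0.1],"dr": [0,0,0],"claw": 70},{"linear": [2.0,0.17,0.1],"dr": [0,0,0],"claw": 70},{"linear": [2.4,0.2,0.1],"dr": [0,0,0],"claw": 70},{"linear": [2.8,0.24,0.1],"dr": [0,0,0],"claw": 70},{"linear": [3.2,0.27,0.1],"dr": [0,0,0],"claw": 70},{"linear": [3.6,0.31,0.1],"dr": [0,0,0],"claw": 70},{"linear": [4.0,0.34,0.1],"dr": [0,0,0],"claw": 70},{"linear": [4.4,0.37,0.1],"dr": [0,0,0],"claw": 70},{"linear": [4.8,0.41,0.1],"dr": [0,0,0],"claw": 70},{"linear": [5.2,0.44,0.1],"dr": [0,0,0],"claw": 70},{"linear": [5.6,0.48,0.1],"dr": [0,0,0],"claw": 70},{"linear": [6.0,0.51,0.1],"dr": [0,0,0],"claw": 70},{"linear": [6.3,0.54,0.1],"dr": [0,0,0],"claw": 70},{"linear": [6.6,0.56,0.1],"dr": [0,0,0],"claw": 70}])

```text
t: 5.42
tcp_pos: [0.6012, -0.0162, 0.0268]
tcp_rot: [0.138, -0.042, 0.99, 0.006]
wrist_force: [-7.8, -0.6, -5.4]
finger_gap: 0.0597
```

```bash
python3 -c "
from plan import *
from fit import *
print(manip.observe()['joint_positions'].round(2),manip.observe()['finger_gap'])
I=[]
for n in('scene','side'):
    p,d=vision.camera(n); I.append(p[:330,100:500])
    W=cloud(d,vision.camera_params(n))
    # far face points
    P=sel(W,(.6,.75),(-.12,.06),(.05,.087)); a=P@u*1000;b=P@v*1000
    for lo in range(-140,20,20):
        m=(b>lo)&(b<lo+20); print(lo,np.percentile(a[m],[90,98]).round(1) if m.sum()>5 else None,end=' ')
    print()
cv2.imwrite('pics/both5.png',np.hstack(I))
plan('u',.28,.606,-.067,.028)"
```

```text
[-0.43  0.61  0.52  2.03 -0.86  0.4   2.39] 0.059700628830208526
-140 [696.5 697.2] -120 [696.8 697.6] -100 [696.8 697.4] -80 [696.7 697.4] -60 [696.9 697.4] -40 [697.  697.4] -20 [697.  697.7] 0 None 
-140 [685.3 694.2] -120 [687.3 690.8] -100 [691.3 694.7] -80 [640.1 691.1] -60 [636.3 637.4] -40 [625.3 625.4] -20 None 0 None 
t 5.5167 pos [ 0.6017 -0.0162  0.027 ] uv 0.5981 -0.0672 F [-4.9 -0.4 -5.1]
lin cm [0.78 0.08 0.1 ] dr [-0.    -0.002  0.   ] goal [ 0.6095 -0.0153  0.028 ]
```

View pics/both5.png

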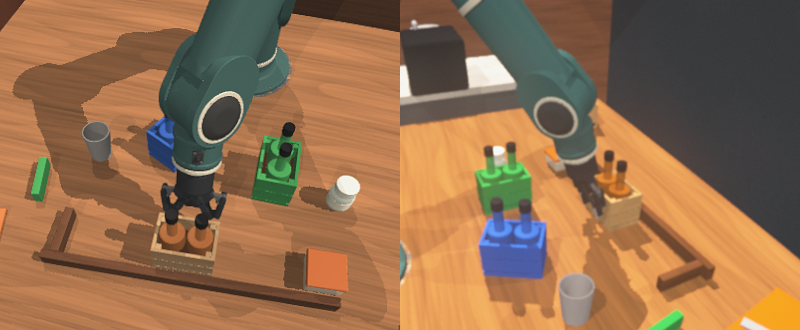

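Crate is square to the rail, with its far face 11 mm short of it. I'll push another 8 mm to leave a sliver of gap for the sideways slide, then back off and lift.

servo_tool(series=[{"linear": [0.3,0.03,0],"dr": [0,0,0],"claw": 70},{"linear": [0.6,0.05,0],"dr": [0,0,0],"claw": 70},{"linear": [0.8,0.07,0],"dr": [0,0,0],"claw": 70},{"linear": [0.8,0.07,0],"dr": [0,0,0],"claw": 70},{"linear": [0,0,0],"dr": [0,0,0],"claw": 70},{"linear": [-1.5,-0.13,0],"dr": [0,0,0],"claw": 70},{"linear": [-2.5,-0.2,2],"dr": [0,0,0],"claw": 70},{"linear": [-3.5,-0.3,6],"dr": [0,0,0],"claw": 60},{"linear": [-4,0,10],"dr": [0,0,0],"claw": 60},{"linear": [-4,0,14],"dr": [0,0,0],"claw": 60},{"linear": [-4,0,18],"dr": [0,0,0],"claw": 60},{"linear": [-3,0,21],"dr": [0,0,0],"claw": 60},{"linear": [-3,0,21],"dr": [0,0,0],"claw": 60}])

```text
t: 6.6
tcp_pos: [0.5756, -0.0165, 0.2437]
tcp_rot: [0.144, -0.042, 0.989, 0.007]
wrist_force: [0.3, 0.4, 0.5]
finger_gap: 0.0511
```

```bash
python3 -c "
from plan import *
from fit import *
print(manip.observe()['joint_positions'].round(2),manip.observe()['finger_gap'])
I=[]
for n in('scene','side'):
    p,d=vision.camera(n); I.append(p[:330,100:500])
    W=cloud(d,vision.camera_params(n))
    P=sel(W,(.6,.75),(-.14,.06),(.05,.087)); a=P@u*1000;b=P@v*1000
    for lo in range(-140,20,20):
        m=(b>lo)&(b<lo+20); print(lo,np.percentile(a[m],[90,98]).round(1) if m.sum()>5 else None,end=' ')
    P=sel(W,(.595,.75),(-.16,.06),(.083,.092)); print(rect(P),(P@v).min(),(P@v).max())
    x=rect(P)[1]; print('uv', x@u[:2],x@v[:2])
cv2.imwrite('pics/both6.png',np.hstack(I))
plan('v',.35,.655,.04,.24)"
```

```text
[-0.85  0.26  0.98  1.97 -0.39  0.77  1.98] 0.05107436352306277
-140 [704.9 705.4] -120 [705.3 705.7] -100 [705.3 705.4] -80 [705.2 705.7] -60 [705.3 705.7] -40 [705.4 705.9] -20 [705.5 706. ] 0 None (846, array([663.4, -11.9]), array([ 91.9, 129.7]), 4.48, 'z', array([84.1, 87.2, 90.2])) -0.13314517538648746 -0.0033268717558979093
uv 659.9946276394707 -68.17815989770004
-140 [694.2 702.1] -120 [695.8 698.5] -100 [697.5 699.4] -80 [646.8 667.2] -60 [638.4 641.7] -40 [632.3 633.6] -20 [642.9 688.5] 0 None (474, array([662.7, -14.1]), array([ 93.2, 134.6]), 4.74, 'z', array([83.8, 88.1, 90.6])) -0.13755425658608833 -0.0028709965599794983
uv 659.1103799651539 -70.31078880364339
t 6.7 pos [ 0.5729 -0.016   0.2386] uv 0.5695 -0.0646 F [-0.8  0.7 -1. ]
lin cm [ 7.63 11.15  0.14] dr [-0.049 -0.056 -1.57 ] goal [0.6492 0.0955 0.24  ]
```

View pics/both6.png

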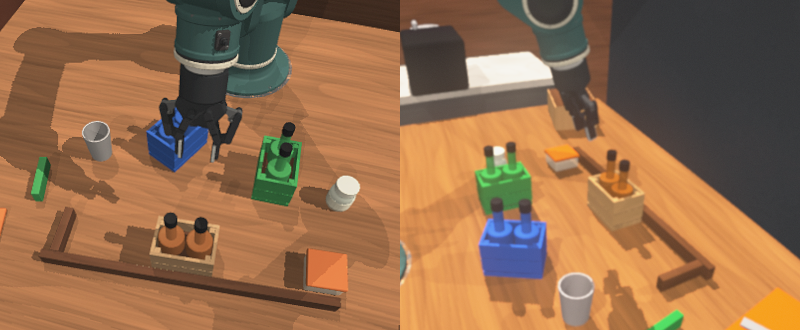

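Crate is upright, at rail-frame centre (659.5, -69) mm with yaw parallel to the rail and a gap of about 3 mm. Next I'll turn the tool for the sideways push.

servo_tool(series=[{"linear": [1,1,1],"dr": [-0.004,-0.004,-0.12],"claw": 55},{"linear": [1.5,2,1],"dr": [-0.008,-0.009,-0.24],"claw": 55},{"linear": [2,3,1],"dr": [-0.011,-0.013,-0.36],"claw": 55},{"linear": [2.5,4,1],"dr": [-0.015,-0.017,-0.48],"claw": 55},{"linear": [3,5,1],"dr": [-0.019,-0.021,-0.6],"claw": 55},{"linear": [3.6,6,1],"dr": [-0.022,-0.026,-0.72],"claw": 55},{"linear": [4.2,7,1],"dr": [-0.026,-0.03,-0.84],"claw": 55},{"linear": [4.8,8,1],"dr": [-0.03,-0.034,-0.96],"claw": 55},{"linear": [5.5,9,1],"dr": [-0.034,-0.039,-1.08],"claw": 55},{"linear": [6.2,10,1],"dr": [-0.037,-0.043,-1.2],"claw": 55},{"linear": [7,11,1],"dr": [-0.041,-0.047,-1.32],"claw": 55},{"linear": [7.6,11.2,1],"dr": [-0.045,-0.051,-1.44],"claw": 55},{"linear": [7.6,11.2,1],"dr": [-0.049,-0.056,-1.57],"claw": 55},{"linear": [7.6,11.2,1],"dr": [-0.049,-0.056,-1.57],"claw": 55},{"linear": [7.6,11.2,1],"dr": [-0.049,-0.056,-1.57],"claw": 55},{"linear": [7.6,11.2,1],"dr": [-0.049,-0.056,-1.57],"claw": 55},{"linear": [7.6,11.2,1],"dr": [-0.049,-0.056,-1.57],"claw": 55}])

```text
t: 8.12
tcp_pos: [0.648, 0.0951, 0.2472]
tcp_rot: [0.127, 0.666, 0.726, -0.117]
wrist_force: [0.1, -0.1, 0.1]
finger_gap: 0.0466
```

```bash
python3 -c "
from plan import *
print(manip.observe()['joint_positions'].round(2),manip.observe()['finger_gap'])
I=[]
for n in('scene','side'):
    p,d=vision.camera(n); I.append(p[:330,100:500])
cv2.imwrite('pics/both7.png',np.hstack(I))
plan('v',.35,.655,.04,.028)"
```

```text
[-1.06  0.83  1.22  1.52 -0.44  1.26  0.23] 0.04662709487081948
t 8.2167 pos [0.6481 0.0955 0.2474] uv 0.6539 0.0401 F [0.2 0.6 0.1]
lin cm [  0.11   0.   -21.94] dr [-0.004 -0.001 -0.001] goal [0.6492 0.0955 0.028 ]
```

View pics/both7.png

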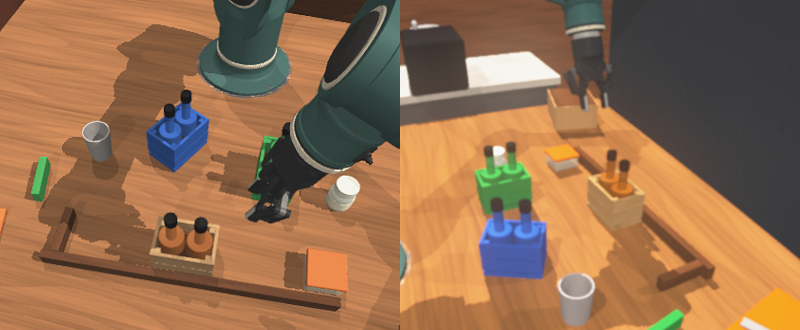

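```bash
python3 -c "
from plan import *
p,d=vision.camera('scene'); W=cloud(d,vision.camera_params('scene'))
for (uu,vv) in [(370,200),(385,180),(395,160),(420,140),(430,100),(450,130),(470,150),(460,60),(490,100),(500,20),(540,60)]:
    print(uu,vv,W[vv,uu].round(3))
p,d=vision.camera('side'); W=cloud(d,vision.camera_params('side'))
cv2.imwrite('pics/side7.png',p)
for (uu,vv) in [(285,80),(287,50),(285,20),(275,5),(300,30)]: print('side',uu,vv,W[vv,uu].round(3))
"
```

```text
370 200 [0.677 0.119 0.317]
385 180 [0.68  0.128 0.377]
395 160 [0.674 0.131 0.414]
420 140 [0.68  0.148 0.466]
430 100 [0.679 0.141 0.525]
450 130 [0.685 0.172 0.495]
470 150 [0.679 0.205 0.465]
460 60 [0.678 0.152 0.576]
490 100 [0.689 0.191 0.548]
500 20 [0.649 0.176 0.603]
540 60 [0.66  0.223 0.579]
side 285 80 [0.62  0.102 0.326]
side 287 50 [0.627 0.11  0.394]
side 285 20 [0.627 0.128 0.457]
side 275 5 [0.61  0.147 0.488]
side 300 30 [0.669 0.133 0.432]
```

```bash
python3 -c "
from plan import *
p,d=vision.camera('wrist');cv2.imwrite('pics/wrist7.png',p)"
```

```text
(no output)
```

View pics/wrist7.png

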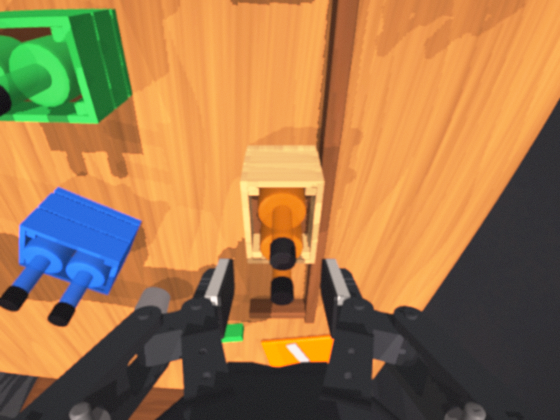

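The wrist and forearm stay above 0.24 m after lowering, clear of green and the jar. In the wrist view the crate top is at (283,220) and the stop is beyond it at (275,308). I'll descend in stages.

servo_tool(series=[{"linear": [0.1,0,-3],"dr": [0,0,0],"claw": 53},{"linear": [0.1,0,-6],"dr": [0,0,0],"claw": 53},{"linear": [0.1,0,-9],"dr": [0,0,0],"claw": 53},{"linear": [0.1,0,-12],"dr": [0,0,0],"claw": 53},{"linear": [0.1,0,-12],"dr": [0,0,0],"claw": 53}])

```text
t: 8.78
tcp_pos: [0.6472, 0.0957, 0.1221]
tcp_rot: [0.125, 0.666, 0.726, -0.12]
wrist_force: [-0.5, 0.1, -0.3]
finger_gap: 0.0452
```

```bash
python3 -c "
from plan import *
print(manip.observe()['joint_positions'].round(2),manip.observe()['finger_gap'])
I=[]
for n in('scene','side'):
    p,d=vision.camera(n); I.append(p[:330,100:500])
cv2.imwrite('pics/both8.png',np.hstack(I))
plan('v',.35,.655,.04,.028)"
```

```text
[-1.02  0.95  1.11  1.61 -0.54  1.08  0.23] 0.045189664672008675
t 8.8833 pos [0.6494 0.0953 0.1279] uv 0.6552 0.0398 F [0.5 0.1 1.3]
lin cm [-0.02  0.02 -9.99] dr [-0.002 -0.002  0.001] goal [0.6492 0.0955 0.028 ]
```

View pics/both8.png

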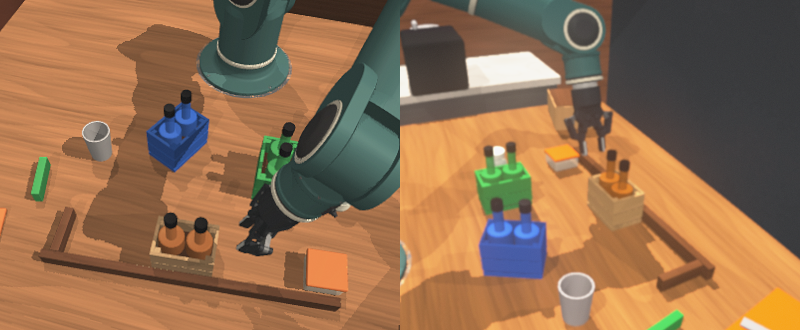

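Clear all round: the forearm is high and the tips are at (255,245) in the crop, to the +y side of the crate. Lowering fully.

servo_tool(series=[{"linear": [0,0,-3],"dr": [0,0,0],"claw": 53},{"linear": [0,0,-6],"dr": [0,0,0],"claw": 53},{"linear": [0,0,-8.5],"dr": [0,0,0],"claw": 53},{"linear": [0,0,-10],"dr": [0,0,0],"claw": 53},{"linear": [0,0,-10],"dr": [0,0,0],"claw": 53},{"linear": [0,0,-10],"dr": [0,0,0],"claw": 53}])

```text
t: 9.38
tcp_pos: [0.6503, 0.0954, 0.029]
tcp_rot: [0.128, 0.667, 0.725, -0.117]
wrist_force: [0.8, 0.8, 0.9]
finger_gap: 0.0452
```

```bash
python3 -c "
from plan import *
print(manip.observe()['joint_positions'].round(2),manip.observe()['finger_gap'])
I=[]
for n in('scene','side'):
    p,d=vision.camera(n); I.append(p[100:330,130:480])
cv2.imwrite('pics/both9.png',np.hstack(I))
plan('v',.35,.655,-.17,.028)"
```

```text
[-0.98  1.05  1.02  1.64 -0.62  0.94  0.23] 0.04520402452864469
t 9.4833 pos [0.6506 0.0955 0.0296] uv 0.6564 0.0399 F [-0.1 -1.2  0.4]
lin cm [  1.64 -20.93  -0.16] dr [-0.003  0.002  0.001] goal [ 0.6671 -0.1138  0.028 ]
```

View pics/both9.png

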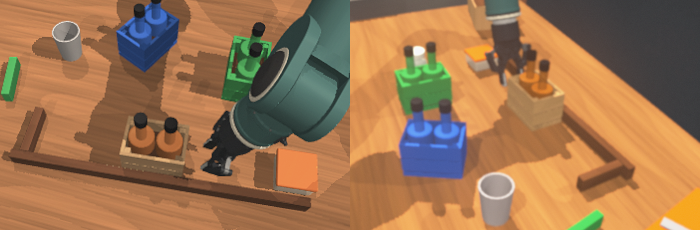

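servo_tool(series=[{"linear": [0.1,-1.0,-0.1],"dr": [0,0,0],"claw": 53},{"linear": [0.15,-2.0,-0.1],"dr": [0,0,0],"claw": 53},{"linear": [0.2,-2.6,-0.1],"dr": [0,0,0],"claw": 53},{"linear": [0.25,-3.0,-0.1],"dr": [0,0,0],"claw": 53},{"linear": [0.28,-3.4,-0.1],"dr": [0,0,0],"claw": 53},{"linear": [0.32,-3.8,-0.1],"dr": [0,0,0],"claw": 53},{"linear": [0.35,-4.2,-0.1],"dr": [0,0,0],"claw": 53},{"linear": [0.39,-4.6,-0.1],"dr": [0,0,0],"claw": 53},{"linear": [0.43,-5.0,-0.1],"dr": [0,0,0],"claw": 53},{"linear": [0.46,-5.4,-0.1],"dr": [0,0,0],"claw": 53},{"linear": [0.5,-5.9,-0.1],"dr": [0,0,0],"claw": 53},{"linear": [0.54,-6.4,-0.1],"dr": [0,0,0],"claw": 53},{"linear": [0.59,-6.9,-0.1],"dr": [0,0,0],"claw": 53},{"linear": [0.63,-7.4,-0.1],"dr": [0,0,0],"claw": 53},{"linear": [0.67,-7.9,-0.1],"dr": [0,0,0],"claw": 53},{"linear": [0.71,-8.4,-0.1],"dr": [0,0,0],"claw": 53},{"linear": [0.76,-8.9,-0.1],"dr": [0,0,0],"claw": 53},{"linear": [0.8,-9.4,-0.1],"dr": [0,0,0],"claw": 53},{"linear": [0.85,-10.0,-0.1],"dr": [0,0,0],"claw": 53}])

```text
t: 11.07
tcp_pos: [0.6591, -0.0012, 0.0263]
tcp_rot: [0.126, 0.666, 0.727, -0.115]
wrist_force: [-2.5, 17.3, 9.1]
finger_gap: 0.0453
```

```bash
cat > chk.py <<'E'
from plan import *
from fit import *
import sys
def chk(name,yr):
    print(manip.observe()['joint_positions'].round(2))
    I=[]
    for n in('scene','side'):
        p,d=vision.camera(n); I.append(p[100:330,130:480])
        W=cloud(d,vision.camera_params(n))
        P=sel(W,(.6,.8),(yr[0],yr[1]),(.05,.087)); a=P@u*1000;b=P@v*1000
        if n=='scene':
          for lo in range(-340,20,20):
            m=(b>lo)&(b<lo+20)
            if m.sum()>15: print(lo,np.percentile(a[m],[95]).round(1),end=' ')
        P=sel(W,(.6,.8),yr,(.083,.092)); b=P@v*1000; a=P@u*1000
        print('\n',n,'v range',np.percentile(b,[.5,99.5]).round(1),'u',np.percentile(a,[.5,99.5]).round(1))
        for lo in range(600,720,20):
            m=(a>lo)&(a<lo+20)
            if m.sum()>8: print(lo,'vmin',np.percentile(b[m],[2]).round(1),end=' ')
        print()
    cv2.imwrite(f'pics/{name}.png',np.hstack(I))
E
python3 -c "
from chk import *
chk('both10',(-.33,-.04)); plan('v',.35,.655,-.198,.028)"
```

```text
[-0.84  1.03  1.    1.68 -0.63  0.86  0.38]
-200 [707.4] -180 [707.6] -160 [707.3] -140 [707.2] -120 [707.4] 
 scene v range [-194.5  -94.5] u [617.6 707.7]
600 vmin [-192.9] 620 vmin [-193.8] 640 vmin [-194.4] 660 vmin [-194.5] 680 vmin [-193.8] 700 vmin [-192.2] 

 side v range [-198.7  -94.7] u [614.7 704.8]
600 vmin [-196.] 620 vmin [-198.5] 640 vmin [-198.3] 660 vmin [-198.3] 680 vmin [-196.9] 700 vmin [-196.] 
t 11.1667 pos [ 0.6588 -0.0031  0.0265] uv 0.6562 -0.0591 F [1.7 7.1 1.8]
lin cm [  1.06 -13.85   0.15] dr [-0.005  0.    -0.001] goal [ 0.6694 -0.1417  0.028 ]
```

View pics/both10.png

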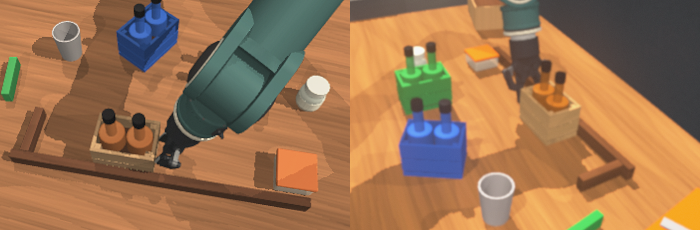

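Sliding upright and flat along the rail, with the left face at v=-194 and 144 mm left to the stop. Continuing.

servo_tool(series=[{"linear": [0.05,-0.6,0.1],"dr": [0,0,0],"claw": 53},{"linear": [0.1,-1.2,0.1],"dr": [0,0,0],"claw": 53},{"linear": [0.15,-1.8,0.1],"dr": [0,0,0],"claw": 53},{"linear": [0.2,-2.4,0.1],"dr": [0,0,0],"claw": 53},{"linear": [0.25,-3.0,0.1],"dr": [0,0,0],"claw": 53},{"linear": [0.3,-3.6,0.1],"dr": [0,0,0],"claw": 53},{"linear": [0.36,-4.2,0.1],"dr": [0,0,0],"claw": 53},{"linear": [0.41,-4.8,0.1],"dr": [0,0,0],"claw": 53},{"linear": [0.46,-5.4,0.1],"dr": [0,0,0],"claw": 53},{"linear": [0.51,-6.0,0.1],"dr": [0,0,0],"claw": 53},{"linear": [0.56,-6.6,0.1],"dr": [0,0,0],"claw": 53},{"linear": [0.61,-7.2,0.1],"dr": [0,0,0],"claw": 53},{"linear": [0.66,-7.8,0.1],"dr": [0,0,0],"claw": 53},{"linear": [0.71,-8.4,0.1],"dr": [0,0,0],"claw": 53},{"linear": [0.76,-9.0,0.1],"dr": [0,0,0],"claw": 53},{"linear": [0.81,-9.6,0.1],"dr": [0,0,0],"claw": 53},{"linear": [0.86,-10.2,0.1],"dr": [0,0,0],"claw": 53},{"linear": [0.92,-10.8,0.1],"dr": [0,0,0],"claw": 53},{"linear": [0.97,-11.4,0.1],"dr": [0,0,0],"claw": 53},{"linear": [1.02,-12.0,0.1],"dr": [0,0,0],"claw": 53}])

```text
t: 12.83
tcp_pos: [0.6685, -0.1223, 0.0266]
tcp_rot: [0.126, 0.666, 0.726, -0.116]
wrist_force: [-0.5, 12.7, 1.3]
finger_gap: 0.0452
```

```bash
python3 -c "
from chk import *
chk('both11',(-.42,-.04)); plan('v',.35,.655,-.198,.028)"
```

```text
[-0.64  1.01  0.97  1.67 -0.63  0.8   0.55]
-320 [705.1] -300 [705.] -280 [704.7] -260 [704.9] -240 [704.8] -220 [705.8] -200 [705.8] -180 [711.7] 
 scene v range [-316.5 -140.8] u [615.7 709.1]
600 vmin [-293.7] 620 vmin [-292.2] 640 vmin [-316.8] 660 vmin [-316.1] 680 vmin [-315.4] 700 vmin [-314.3] 

 side v range [-320.1 -145.3] u [598.  705.3]
600 vmin [-317.8] 620 vmin [-318.9] 640 vmin [-319.4] 660 vmin [-319.7] 680 vmin [-319.6] 700 vmin [-318.7] 
t 12.9333 pos [ 0.6682 -0.124   0.0268] uv 0.6553 -0.1802 F [ 1.4  3.3 -1.8]
lin cm [ 0.12 -1.77  0.12] dr [-0.004 -0.001  0.   ] goal [ 0.6694 -0.1417  0.028 ]
```

View pics/both11.png

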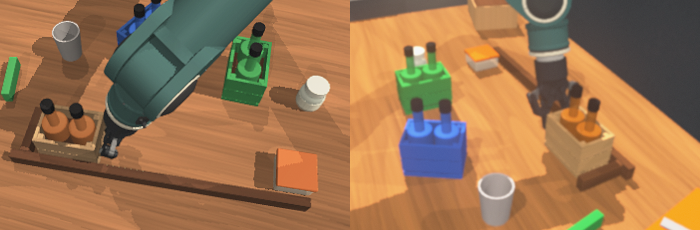

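servo_tool(series=[{"linear": [0.03,-0.4,0.1],"dr": [0,0,0],"claw": 53},{"linear": [0.07,-0.8,0.1],"dr": [0,0,0],"claw": 53},{"linear": [0.1,-1.2,0.1],"dr": [0,0,0],"claw": 53},{"linear": [0.14,-1.6,0.1],"dr": [0,0,0],"claw": 53},{"linear": [0.16,-1.9,0.1],"dr": [0,0,0],"claw": 53},{"linear": [0.17,-2.0,0.1],"dr": [0,0,0],"claw": 53},{"linear": [0.18,-2.1,0.1],"dr": [0,0,0],"claw": 53},{"linear": [0.18,-2.15,0.1],"dr": [0,0,0],"claw": 53}])

```text
t: 13.6
tcp_pos: [0.6699, -0.1441, 0.0273]
tcp_rot: [0.126, 0.666, 0.726, -0.117]
wrist_force: [-0.5, 11.4, -2.8]
finger_gap: 0.0451
```

servo_tool(series=[{"linear": [0.0,-0.05,0],"dr": [0,0,0],"claw": 53},{"linear": [0.01,-0.1,0],"dr": [0,0,0],"claw": 53},{"linear": [0.01,-0.15,0],"dr": [0,0,0],"claw": 53}])

```text
t: 13.85
tcp_pos: [0.67, -0.1443, 0.0271]
tcp_rot: [0.125, 0.666, 0.726, -0.116]
wrist_force: [-5.5, 20.2, 2.6]
finger_gap: 0.0451
```

```bash
python3 -c "
from chk import *
chk('both12',(-.42,-.04)); plan('v',.35,.655,-.198,.028)"
```

```text
[-0.6   1.01  0.97  1.66 -0.63  0.79  0.58]
-340 [704.6] -320 [704.3] -300 [704.4] -280 [704.5] -260 [704.1] -240 [704.2] -220 [704.8] -200 [711.8] 
 scene v range [-338.9 -163.2] u [615.4 707.3]
600 vmin [-316.8] 620 vmin [-314.4] 640 vmin [-339.1] 660 vmin [-338.4] 680 vmin [-337.1] 700 vmin [-335.5] 

 side v range [-339.6 -165.4] u [598.1 706. ]
600 vmin [-338.] 620 vmin [-338.6] 640 vmin [-338.9] 660 vmin [-339.9] 680 vmin [-338.7] 700 vmin [-337.2] 
t 13.95 pos [ 0.67   -0.1443  0.0272] uv 0.6554 -0.2006 F [-4.8 17.1  2.3]
lin cm [-0.06  0.26  0.08] dr [-0.007 -0.003 -0.001] goal [ 0.6694 -0.1417  0.028 ]
```

View pics/both12.png

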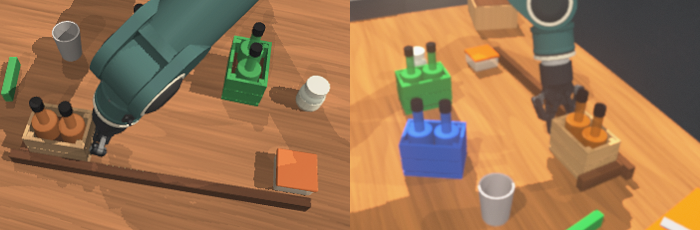

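Contact with the stop: 1.5 mm was commanded, 0.2 mm moved, and the force rose to 20 N. I'll seat it gently, then back off, lift, and turn for the final push to the rail.

servo_tool(series=[{"linear": [0.01,-0.1,0],"dr": [0,0,0],"claw": 53},{"linear": [0.01,-0.15,0],"dr": [0,0,0],"claw": 53},{"linear": [0,0.5,0],"dr": [0,0,0],"claw": 53},{"linear": [-0.2,2,0],"dr": [0,0,0],"claw": 53},{"linear": [-0.4,4,0],"dr": [0,0,0],"claw": 53},{"linear": [-0.5,5,3],"dr": [0,0,0],"claw": 60},{"linear": [-0.5,5,7],"dr": [0,0,0],"claw": 70},{"linear": [-0.5,5,11],"dr": [0,0,0],"claw": 70},{"linear": [-0.5,5,15],"dr": [0,0,0],"claw": 70},{"linear": [-0.5,5,19],"dr": [0,0,0],"claw": 70},{"linear": [-0.5,5,22],"dr": [0,0,0],"claw": 70},{"linear": [-0.5,5,22],"dr": [0,0,0],"claw": 70}])

```text
t: 14.95
tcp_pos: [0.6667, -0.0988, 0.2548]
tcp_rot: [0.13, 0.667, 0.725, -0.115]
wrist_force: [0.6, 0.5, 0.4]
finger_gap: 0.0599
```

```bash
python3 -c "
from chk import *
chk('both13',(-.42,-.14)); plan('u',.3,.58,-.273,.25)"
```

```text
[-0.78  0.77  1.19  1.55 -0.42  1.14  0.48]
-340 [704.4] -320 [704.7] -300 [704.3] -280 [704.3] -260 [704.3] -240 [704.3] -220 [705.] 
 scene v range [-338.9 -207.8] u [615.2 705.5]
600 vmin [-317.2] 620 vmin [-314.7] 640 vmin [-338.3] 660 vmin [-338.1] 680 vmin [-337.7] 700 vmin [-336.4] 

 side v range [-339.9 -208.6] u [612.3 704.2]
600 vmin [-338.6] 620 vmin [-339.] 640 vmin [-339.6] 660 vmin [-339.9] 680 vmin [-339.2] 700 vmin [-338.] 
t 15.05 pos [ 0.6653 -0.0976  0.2492] uv 0.6547 -0.1537 F [ 0.1 -0.7 -1.2]
lin cm [ -6.43 -12.52   0.08] dr [0.033 0.04  1.571] goal [ 0.6011 -0.2228  0.25  ]
```

View pics/both13.png

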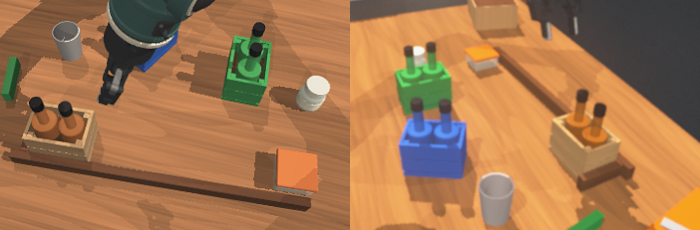

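servo_tool(series=[{"linear": [-1,0,2],"dr": [0.002,0.003,0.12],"claw": 70},{"linear": [-2,-1,2],"dr": [0.005,0.006,0.24],"claw": 70},{"linear": [-3,-2,2],"dr": [0.008,0.009,0.36],"claw": 70},{"linear": [-4,-3,2],"dr": [0.01,0.012,0.48],"claw": 70},{"linear": [-5,-4,2],"dr": [0.013,0.015,0.6],"claw": 70},{"linear": [-6,-5,2],"dr": [0.015,0.018,0.72],"claw": 70},{"linear": [-6.5,-6,2],"dr": [0.018,0.021,0.84],"claw": 70},{"linear": [-6.5,-7.5,2],"dr": [0.02,0.024,0.96],"claw": 70},{"linear": [-6.5,-9,2],"dr": [0.023,0.027,1.08],"claw": 70},{"linear": [-6.5,-10.5,2],"dr": [0.025,0.03,1.2],"claw": 70},{"linear": [-6.5,-12,1],"dr": [0.028,0.034,1.32],"claw": 70},{"linear": [-6.5,-12.5,0],"dr": [0.03,0.037,1.44],"claw": 70},{"linear": [-6.5,-12.5,0],"dr": [0.033,0.04,1.571],"claw": 70},{"linear": [-6.5,-12.5,0],"dr": [0.033,0.04,1.571],"claw": 70},{"linear": [-6.5,-12.5,0],"dr": [0.033,0.04,1.571],"claw": 70},{"linear": [-6.5,-12.5,0],"dr": [0.033,0.04,1.571],"claw": 70}])

```text
t: 16.38
tcp_pos: [0.5996, -0.2226, 0.2472]
tcp_rot: [0.149, -0.041, 0.988, 0.006]
wrist_force: [0.2, 0.6, 0.3]
finger_gap: 0.0598
```

```bash
python3 -c "
from chk import *
chk('both14',(-.42,-.14)); plan('u',.3,.58,-.273,.028)"
```

```text
[-0.17  0.35  0.67  1.8  -0.49  0.86  2.38]
-340 [704.6] -320 [704.7] -300 [704.4] -280 [704.4] -260 [704.5] -240 [704.3] -220 [704.6] 
 scene v range [-338.9 -207.7] u [615.5 705.6]
600 vmin [-317.4] 620 vmin [-313.8] 640 vmin [-338.1] 660 vmin [-338.4] 680 vmin [-338.1] 700 vmin [-335.6] 

 side v range [-340.3 -208.6] u [612.5 704.3]
600 vmin [-339.] 620 vmin [-339.2] 640 vmin [-340.1] 660 vmin [-339.7] 680 vmin [-338.8] 700 vmin [-337.3] 
t 16.4833 pos [ 0.6    -0.2219  0.2477] uv 0.579 -0.272 F [ 0.6 -0.5  0.7]
lin cm [  0.1   -0.09 -21.97] dr [ 0.001 -0.     0.001] goal [ 0.6011 -0.2228  0.028 ]
```

View pics/both14.png

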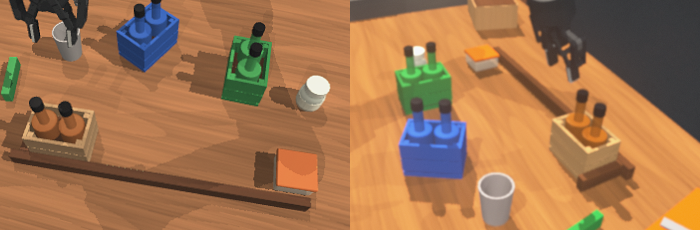

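servo_tool(series=[{"linear": [0.1,0,-3],"dr": [0,0,0],"claw": 70},{"linear": [0.1,0,-6],"dr": [0,0,0],"claw": 70},{"linear": [0.1,0,-9],"dr": [0,0,0],"claw": 70},{"linear": [0.1,0,-12],"dr": [0,0,0],"claw": 70},{"linear": [0.1,0,-14],"dr": [0,0,0],"claw": 70},{"linear": [0.1,0,-14],"dr": [0,0,0],"claw": 70}])

```text
t: 16.98
tcp_pos: [0.5992, -0.2209, 0.104]
tcp_rot: [0.147, -0.042, 0.988, 0.007]
wrist_force: [-1.5, 0.0, -0.5]
finger_gap: 0.06
```

```bash
python3 -c "
from chk import *
print(manip.observe()['joint_positions'].round(2)); plan('u',.3,.58,-.273,.028)"
```

```text
[-0.04  0.53  0.52  1.91 -0.71  0.61  2.6 ]
t 16.9833 pos [ 0.5992 -0.2209  0.104 ] uv 0.5783 -0.271 F [-1.5  0.  -0.5]
lin cm [ 0.19 -0.19 -7.6 ] dr [-0.    -0.005  0.   ] goal [ 0.6011 -0.2228  0.028 ]
```

servo_tool(series=[{"linear": [0.1,-0.1,-2],"dr": [0,0,0],"claw": 70},{"linear": [0.1,-0.1,-4],"dr": [0,0,0],"claw": 70},{"linear": [0.1,-0.1,-6],"dr": [0,0,0],"claw": 70},{"linear": [0.1,-0.1,-7.5],"dr": [0,0,0],"claw": 70},{"linear": [0.1,-0.1,-7.5],"dr": [0,0,0],"claw": 70},{"linear": [0.1,-0.1,-7.5],"dr": [0,0,0],"claw": 70}])

```text
t: 17.48
tcp_pos: [0.6024, -0.2234, 0.0341]
tcp_rot: [0.15, -0.042, 0.988, 0.006]
wrist_force: [0.7, 0.4, 0.6]
finger_gap: 0.0598
```

```bash
python3 -c "
from chk import *
chk('both15',(-.42,-.14)); plan('u',.3,.604,-.273,.028)"
```

```text
[ 0.06  0.63  0.4   1.92 -0.83  0.49  2.73]
-340 [704.7] -320 [704.4] -300 [704.3] -280 [704.3] -260 [704.4] -240 [704.3] -220 [704.7] 
 scene v range [-338.2 -207.8] u [577.  705.8]
600 vmin [-317.4] 620 vmin [-314.5] 640 vmin [-337.9] 660 vmin [-338.] 680 vmin [-337.] 700 vmin [-336.] 

 side v range [-340.1 -209.4] u [612.3 704.4]
600 vmin [-338.7] 620 vmin [-339.5] 640 vmin [-339.8] 660 vmin [-340.6] 680 vmin [-339.3] 700 vmin [-338.1] 
t 17.5833 pos [ 0.603  -0.2237  0.0351] uv 0.5818 -0.2741 F [-0.8  0.2 -0.2]
lin cm [ 2.2   0.29 -0.71] dr [0.002 0.003 0.   ] goal [ 0.625  -0.2207  0.028 ]
```

View pics/both15.png

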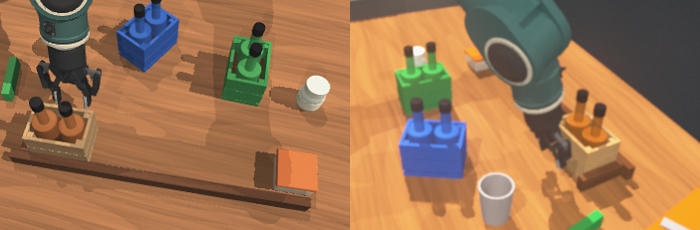

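servo_tool(series=[{"linear": [0.5,0.05,-0.3],"dr": [0,0,0],"claw": 70},{"linear": [1.0,0.09,-0.6],"dr": [0,0,0],"claw": 70},{"linear": [1.5,0.13,-0.7],"dr": [0,0,0],"claw": 70},{"linear": [2.0,0.17,-0.7],"dr": [0,0,0],"claw": 70},{"linear": [2.2,0.19,-0.7],"dr": [0,0,0],"claw": 70},{"linear": [2.35,0.2,-0.7],"dr": [0,0,0],"claw": 70},{"linear": [2.45,0.21,-0.7],"dr": [0,0,0],"claw": 70},{"linear": [2.55,0.22,-0.7],"dr": [0,0,0],"claw": 70},{"linear": [2.6,0.22,-0.7],"dr": [0,0,0],"claw": 70}])

```text
t: 18.33
tcp_pos: [0.6278, -0.2214, 0.0262]
tcp_rot: [0.149, -0.042, 0.988, 0.006]
wrist_force: [-3.3, -0.1, 2.1]
finger_gap: 0.06
```

```bash
python3 -c "
from chk import *
chk('both16',(-.42,-.14)); plan('u',.3,.609,-.273,.028)"
```

```text
[ 0.04  0.67  0.4   1.86 -0.83  0.5   2.7 ]
-340 [704.2] -320 [704.4] -300 [704.6] -280 [704.4] -260 [704.5] -240 [704.2] -220 [704.7] 
 scene v range [-338.6 -207.6] u [579.5 705.6]
600 vmin [-333.1] 620 vmin [-314.3] 640 vmin [-338.5] 660 vmin [-337.9] 680 vmin [-337.4] 700 vmin [-336.9] 

 side v range [-339.8 -216.9] u [574.6 704.4]
600 vmin [-339.1] 620 vmin [-338.8] 640 vmin [-339.7] 660 vmin [-339.7] 680 vmin [-338.9] 700 vmin [-338.5] 
t 18.4333 pos [ 0.6278 -0.2214  0.0262] uv 0.6067 -0.2739 F [-3.3  0.5  1.7]
lin cm [0.22 0.1  0.18] dr [0.001 0.    0.   ] goal [ 0.63   -0.2203  0.028 ]
```

Contact just made (3 N, crate not yet moved). I'll creep forward and watch the force.

servo_tool(series=[{"linear": [0.1,0.01,0],"dr": [0,0,0],"claw": 70},{"linear": [0.2,0.02,0],"dr": [0,0,0],"claw": 70},{"linear": [0.3,0.03,0],"dr": [0,0,0],"claw": 70},{"linear": [0.35,0.03,0],"dr": [0,0,0],"claw": 70}])

```text
t: 18.77
tcp_pos: [0.6288, -0.2214, 0.0258]
tcp_rot: [0.148, -0.041, 0.988, 0.006]
wrist_force: [-30.0, 3.0, 23.0]
finger_gap: 0.0594
```

servo_tool(series=[{"linear": [0.05,0,0],"dr": [0,0,0],"claw": 70},{"linear": [0.1,0.01,0],"dr": [0,0,0],"claw": 70}])

```text
t: 18.93
tcp_pos: [0.6295, -0.2213, 0.0257]
tcp_rot: [0.148, -0.041, 0.988, 0.007]
wrist_force: [-29.8, 2.7, 22.0]
finger_gap: 0.0597
```

```bash
python3 -c "
from chk import *
chk('both17',(-.42,-.14)); plan('u',.3,.609,-.273,.028)"
```

```text
[ 0.04  0.68  0.4   1.86 -0.83  0.51  2.69]
-340 [705.6] -320 [705.7] -300 [705.7] -280 [705.6] -260 [705.5] -240 [705.3] -220 [705.4] 
 scene v range [-338.7 -207.6] u [582.  706.6]
600 vmin [-333.3] 620 vmin [-314.8] 640 vmin [-338.6] 660 vmin [-338.1] 680 vmin [-338.4] 700 vmin [-335.7] 

 side v range [-340.  -220.9] u [576.1 705.4]
600 vmin [-338.5] 620 vmin [-339.2] 640 vmin [-339.7] 660 vmin [-339.4] 680 vmin [-338.7] 700 vmin [-337.] 
t 19.0333 pos [ 0.6297 -0.2213  0.0258] uv 0.6086 -0.274 F [-28.3   2.8  20.5]
lin cm [0.03 0.1  0.22] dr [-0.    -0.003  0.001] goal [ 0.63   -0.2203  0.028 ]
```

servo_tool(series=[{"linear": [0.05,0,0.1],"dr": [0,0,0],"claw": 70},{"linear": [0.1,0.01,0.2],"dr": [0,0,0],"claw": 70},{"linear": [0.15,0.01,0.2],"dr": [0,0,0],"claw": 70},{"linear": [0.2,0.02,0.2],"dr": [0,0,0],"claw": 70}])

```text
t: 19.37
tcp_pos: [0.6319, -0.2209, 0.0267]
tcp_rot: [0.147, -0.041, 0.988, 0.006]
wrist_force: [-15.2, -1.8, -4.9]
finger_gap: 0.0596
```

```bash
python3 -c "
from chk import *
chk('both17',(-.42,-.14)); plan('u',.3,.609,-.273,.028)"
```

```text
[ 0.04  0.68  0.41  1.85 -0.83  0.51  2.68]
-340 [708.5] -320 [708.5] -300 [708.5] -280 [708.4] -260 [708.4] -240 [708.4] -220 [707.9] 
 scene v range [-338.9 -207.7] u [583.6 708.9]
600 vmin [-333.8] 620 vmin [-315.7] 640 vmin [-338.5] 660 vmin [-338.3] 680 vmin [-337.6] 700 vmin [-337.1] 

 side v range [-339.7 -217.8] u [578.2 709.6]
600 vmin [-336.9] 620 vmin [-338.8] 640 vmin [-339.3] 660 vmin [-339.6] 680 vmin [-339.1] 700 vmin [-337.6] 
t 19.4667 pos [ 0.6319 -0.2209  0.0266] uv 0.6108 -0.2738 F [-11.9  -1.1  -4.7]
lin cm [-0.19  0.06  0.14] dr [ 0.    -0.004  0.001] goal [ 0.63   -0.2203  0.028 ]
```

View pics/both17.png

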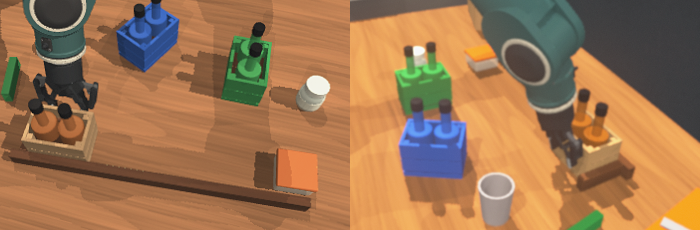

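servo_tool(series=[{"linear": [0.1,0.01,0.05],"dr": [0,0,0],"claw": 70},{"linear": [0.15,0.01,0.05],"dr": [0,0,0],"claw": 70},{"linear": [0.2,0.02,0.05],"dr": [0,0,0],"claw": 70}])

```text
t: 19.72
tcp_pos: [0.6321, -0.2209, 0.0263]
tcp_rot: [0.146, -0.041, 0.988, 0.006]
wrist_force: [-27.0, -0.5, -0.7]
finger_gap: 0.0596
```

```bash
python3 -c "
from chk import *
chk('both18',(-.42,-.14)); plan('u',.3,.609,-.273,.028)"
```

```text
[ 0.03  0.68  0.41  1.85 -0.82  0.52  2.68]
-340 [708.3] -320 [708.2] -300 [708.2] -280 [708.4] -260 [708.1] -240 [708.1] -220 [707.5] 
 scene v range [-338.7 -207.8] u [584.1 708.6]
600 vmin [-333.2] 620 vmin [-315.7] 640 vmin [-338.1] 660 vmin [-338.2] 680 vmin [-337.5] 700 vmin [-337.] 

 side v range [-339.6 -220.1] u [577.8 708.8]
600 vmin [-338.4] 620 vmin [-338.9] 640 vmin [-339.6] 660 vmin [-339.6] 680 vmin [-339.2] 700 vmin [-337.3] 
t 19.8167 pos [ 0.6321 -0.221   0.0264] uv 0.6111 -0.2739 F [-24.4   0.   -0.6]
lin cm [-0.21  0.07  0.16] dr [-0.    -0.007  0.002] goal [ 0.63   -0.2203  0.028 ]
```

It's seated on the rail: the force rises to 27 N, the crate stalls, and its far face is at 708.3 against the rail's 708.2. Backing off and lifting away.

servo_tool(series=[{"linear": [-0.2,-0.02,0],"dr": [0,0,0],"claw": 70},{"linear": [-1,-0.08,0],"dr": [0,0,0],"claw": 70},{"linear": [-2.5,-0.2,0],"dr": [0,0,0],"claw": 70},{"linear": [-4,-0.3,2],"dr": [0,0,0],"claw": 70},{"linear": [-4,1,6],"dr": [0,0,0],"claw": 70},{"linear": [-4,2,10],"dr": [0,0,0],"claw": 70},{"linear": [-4,3,14],"dr": [0,0,0],"claw": 70},{"linear": [-4,4,18],"dr": [0,0,0],"claw": 70},{"linear": [-4,6,22],"dr": [0,0,0],"claw": 70},{"linear": [-4,10,24],"dr": [0,0,0],"claw": 70},{"linear": [-4,14,25],"dr": [0,0,0],"claw": 70},{"linear": [-4,18,26],"dr": [0,0,0],"claw": 70},{"linear": [-4,20,26],"dr": [0,0,0],"claw": 70},{"linear": [-4,20,26],"dr": [0,0,0],"claw": 70},{"linear": [-4,20,26],"dr": [0,0,0],"claw": 70}])

```text
t: 21.07
tcp_pos: [0.5965, -0.0188, 0.2891]
tcp_rot: [0.15, -0.043, 0.988, 0.006]
wrist_force: [-0.7, -1.2, -0.4]
finger_gap: 0.0598
```

```bash
python3 -c "
from chk import *
chk('both19',(-.42,-.14)); print(manip.observe()['t'],manip.observe()['dq'].round(3))
I=[]
for n in('scene','side'):
    p,d=vision.camera(n); cv2.imwrite(f'pics/fin_{n}.png',p)
    W=cloud(d,vision.camera_params(n))
    P=sel(W,(.6,.8),(-.4,-.2),(.083,.092)); 
    I.append(cv2.resize(p[170:300,110:250] if n=='scene' else p[160:300,320:460],(400,400),interpolation=3)); print(rect(P))
    for nm,a in dict(tub=((.58,.69),(.215,.35),(.035,.055)),jar=((.38,.48),(.26,.36),(.06,.085)),beaker=((.38,.5),(-.36,-.24),(.06,.095)),blue=((.26,.46),(-.2,-.03),(.078,.095))).items():
        W0=np.load(f'W_{n}.npy'); print(nm,rect(sel(W0,*a))[1],rect(sel(W,*a))[1])
cv2.imwrite('pics/fincrop.png',np.hstack(I))
"
```

```text
[-0.64  0.19  0.72  1.87 -0.23  0.84  1.84]
-340 [708.3] -320 [708.3] -300 [708.2] -280 [708.4] -260 [708.5] -240 [708.] -220 [707.8] 
 scene v range [-339.2 -207.7] u [619.4 708.8]
600 vmin [-314.9] 620 vmin [-315.8] 640 vmin [-338.2] 660 vmin [-338.5] 680 vmin [-338.5] 700 vmin [-337.] 

 side v range [-340.2 -207.8] u [616.4 708.1]
600 vmin [-337.6] 620 vmin [-338.8] 640 vmin [-339.4] 660 vmin [-340.4] 680 vmin [-340.5] 700 vmin [-337.7] 
21.1667 [ 0.018  0.005  0.004 -0.002  0.003  0.    -0.005]
(394, array([ 686.2, -239. ]), array([90.2, 85.4]), 4.68, 'z', array([84.3, 88. , 90.5]))
tub [639.2 286.6] [640.2 286.7]
jar [431.2 308.5] [430.  308.4]
beaker [ 437.8 -294.5] [ 437.4 -295.7]
blue [ 370.6 -106.4] [ 372.5 -107.2]
(499, array([ 685.3, -240.7]), array([93.6, 86.1]), 3.75, 'z', array([83.7, 87.7, 90.3]))
tub [638.  283.9] [637.6 284.4]
jar [437.6 305. ] [437.3 303.4]
beaker [ 435.4 -296.4] [ 435.1 -296.7]
blue [ 367.8 -108. ] [ 368.1 -107.4]
```

View pics/fincrop.png

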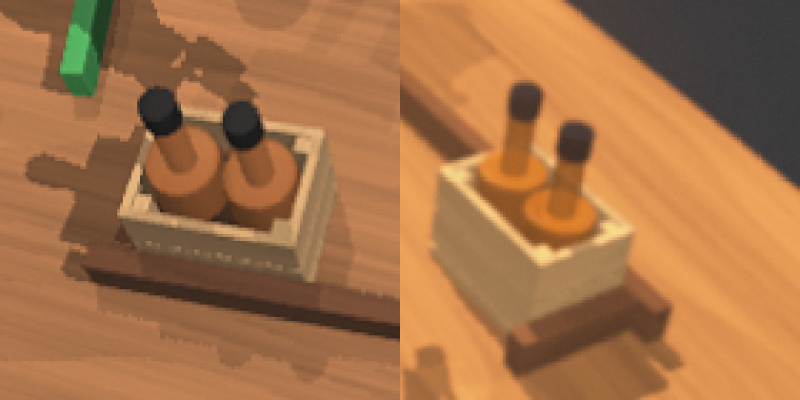

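View pics/fin_scene.png

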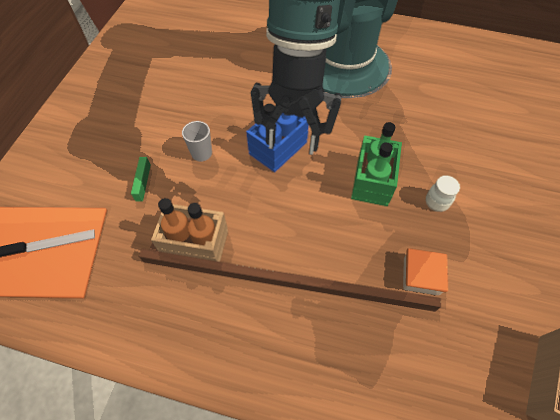

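The final views show the crate in the corner, upright and flat on both. It sits at about (188,235) in the scene picture, with the stop hidden behind its left face. Bystanders are unmoved to within 2 mm, and the arm is clear.

```bash
python3 -c "
from workcell import manip
print(manip.job_done(), manip.observe()['t'])"
```

```text
the job is handed in; nothing more can be done
the job is handed in; nothing more can be done
```

I pushed the wood crate low, with two spread fingertips, first toward the rail and then along it to the end stop. A last short push seated it against the rail. I handed the job in at about 21 s with the arm lifted clear.

**Rail contact:** the crate's far face measures 707.8–708.5 mm along its whole length, against 708.2 mm for the rail's face. When I pressed further, it stalled and the force rose to 27 N.

**Stop contact:** the crate's end face is at about -338.5 mm, against -338 mm for the stop's face. It stalled there at about 20 N and did not shift during the last push or the retreat.

**Upright and facing:** the crate was upright in every view, its rim stayed at 88 mm, and the same face still looks at the rail.

**Bystanders:** tub, jar and beaker moved less than 2 mm between the first and last images, which is the measuring noise.

**What disagreed:**
- The two cameras differ by 1–2 mm on the crate's end face, within the stated calibration.
- The first press toward the rail showed about 23 N upward on the tool, so the fingers were pressing down on the crate. I eased it by raising the tool 2 mm.

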